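Feed the slat rack past the spring gate

TASK

Push the wooden rack of slats along the chute and past the spring gate until it rests against the end stop: press the gate's long paddle down with one fingertip to hold the gate open, and push the rack's rear end with the other fingertip while the gate is held. Do not let the gate strike the rack or pick the rack up, then lift away so that the gate shuts behind it. Leave the other things on the bench where they are.

Things in the scene. Friction and masses are not known exactly. Their poses are not given: they have to be found in the camera images.
- chute: Open-topped wooden chute, 400 mm long, fixed. Origin: mid-length, on the bench, midway between the walls. +x = travel (roughly the robot's right), +y = gate side (away from the robot). Floor top 6 mm above the bench. Walls 6 mm thick, inner faces at y = -25 and 25 mm, tops 40 mm above the bench. Open at the -x end; end stop 50 mm high, inner face at x = 185 mm.
- rack: Loose wooden rack in the chute before the gate, about 0.2 kg: 100 mm long (x, along the travel), 44 mm wide, 50 mm high; full-height end boards with five upright slats between. Origin: centre of its underside. The rear end board, to be pushed, is at x = -50 mm. At the end stop its origin is at x = 135 mm of the chute.
- gate (a joint): Angle of the aluminium gate (rad): 0 shut, 0.75 hard limit; from 0.5 on the blade is clear of the rack. It turns about a rod along the chute, outside the +y wall (chute y = 42 mm, 20 mm above the bench). A light spring shuts it; about 4 N on the paddle holds it open.
- paddle (a point): Middle of the top face of the gate's paddle, a plate 320 mm long (chute x -200 to 120 mm) and 44 mm wide (chute y about 58 to 100 mm): a pressing fingertip can slide along it. Shut, it slopes up away from the chute by 0.3 rad, this point 44 mm above the bench. A fingertip at chute y = 80 to 87 mm pressed down to 20 mm above the bench opens the gate to about 0.57.
- blade (a point): Middle of the inner edge of the gate's blade, moving with it; shut, at chute x = 30, y = 11 mm, 52 mm above the bench. The blade is 8 mm thick along the chute, 13 mm high, and blocks the rack. Pressing the paddle swings it up and out; open, it stands between chute y = 25 and 65 mm, up to 70 mm above the bench.
- stop (a point): Point on the inner face of the end stop, at the chute's floor (6 mm above the bench), midway between the walls: the rack's front end rests against this face at the end.
- abacus: Small abacus lying flat, 130 x 82 x 18 mm, near side of the chute; origin at its underside (not part of the job).
- bar0: Loose wooden bar 110 x 16 x 10 mm, near side of the chute; origin at its underside (not part of the job).
- bar1: Loose wooden bar 110 x 16 x 10 mm, near side of the chute; origin at its underside (not part of the job).
- tape: Roll of tape lying flat, 72 mm across, 18 mm high, near side of the chute; origin at its underside (not part of the job).
- jar: Closed jar, 58 mm across, 75 mm high, far side of the chute; origin at its underside (not part of the job).
- glue: White bottle, 64 mm across, 160 mm high, beyond the end stop; origin at its underside (not part of the job).
- mallet: Small wooden hammer lying on the bench to the left; origin at its underside (not part of the job).

How it is judged:
By the outcome, as a careful person would: the job done as asked, in the order asked, and still so for the second after the job is handed in, with the robot touching nothing.
It also fails if it takes over 45 s, if anything falls off the work surface, if the arm or the gripper's body presses on something with over 40 N, if the wrist force passes 120 N, or if a joint passes its speed limit or range.

ROBOT

A 6-joint arm with a two-finger parallel gripper is mounted at the origin on the work surface. World frame = base frame: x ahead of the robot, y to its left, z up, the work surface at z = 0. Lengths are in m, angles in rad, forces in N, time in s.
With the tool pointing down it reaches from about 0.25 to 0.775 m from the base axis. Payload 4 kg.
Tool frame: the origin (TCP) lies at the very end of the fingers, on their centre line; the grasp point (between the pads) lies 19 mm behind it (robot.pinch_z is the distance from the TCP to the grasp point, in m); z points along the fingers, y is the line along which they close (so a half turn about z gives the same grasp; the last joint's range is limited). The gripper opens to 94 mm and grips with 3 to 60 N. Pads are 16 mm wide; open, the fingers measure 119 mm over their backs; the gripper's body (75 mm by 177 mm) begins 78 mm behind the grasp point.
Start: joints at [-1.395, 0.087, 1.371, -0, 1.684, -0.103], TCP at [0.151, -0.529, 0.206] pointing down, gripper open.
Joint ranges: [-3.1, 3.1], [-0.76, 2.03], [0.27, 2.55], [-1.08, 4.22], [0.17, 2.65], [-2.57, 2.57]. Speed limits (rad/s): [2.79, 2.79, 3.14, 3.14, 3.14, 3.14].

INTERFACE

Orientations are given as [roll, pitch, yaw] about the fixed x, y, z axes, in that order (R = Rz(yaw) Ry(pitch) Rx(roll)).
In Python, from bench import robot gives the robot as it stands.
- The arm moves only by the tool arm_command, never from a script. Its argument "targets" is one flat list of numbers, 7 for each row, row after row: the turn, a rotation vector about the tool's x, y, z in degrees, then the shift along the tool's x, y, z in mm, then the closure, from -1 (fully open) to 1 (shut). In form: [ax, ay, az, x, y, z, hand, ax, ay, az, x, y, z, hand, ...]. A call has 1 to 20 rows; each row is the pose to reach, as a shift and turn from the pose commanded when the call began, along the tool's axes at that moment; what a row does not reach only later rows make up. A row lasts 1/10 s, in which the tool goes at most 50 mm and 8.59 degrees, less where a joint would pass 70% of its speed; a pose out of reach is approached as far as the arm can. A call with a gripper value outside its range is refused whole. The fingers move at their own pace and stop on an object; the grip force is fixed at half the most. Time passes only in rows, so rows that repeat a pose let the fingers close. It gives the time, the measured TCP pose, the force, the opening and the grip force at its end, in the units of the state.
- robot.get_obs(): the state, without advancing time (a new reading comes with each control period).
- robot.snapshot(name): name is "scene" or "top" or "wrist"; returns a dict with "color" (384x512x3 uint8, red, green, blue), "range_z" (384x512 float32, m along the optical axis (not along the pixel's ray), 0 where there is no reading), "fx", "fy", "cx", "cy" (pixels), "T" (4x4, takes a point from camera to world coordinates); the wrist camera has in their place "T_tool_cam" (4x4, takes a point from camera to tool coordinates, whose origin is the TCP and whose axes are the flange's). Camera axes: x right, y down, z forward; pixel columns grow to the right and rows downward; lengths in m; the calibration is good to about 2 mm. A picture is of the moment at which its call begins: read the wrist's pose just before it.
- robot.close_job(): hands the job in; it is judged then, once.
The state is a dict: "time": time; "joint_positions": joint angles; "qvel": joint speeds; "joint_torque": joint torques, N m; "tool_pos": TCP position; "ee_rot": TCP orientation; "wrist_force": force on the tool from outside, world axes, zero at the start; "wrist_torque": the same for the moment, N m; "width": finger opening in m; "finger_force": force on a finger pad.
Only numpy, scipy, OpenCV 4.12 (cv2) and the standard library are available. Lean on these libraries where they do the work, as an engineer would, in place of code of your own. Each camera call takes 0.05 s, during which the arm holds its last target. There are 200 camera calls.

## Working session

There is one attempt and no reset: what is moved stays moved. The work goes in short steps, Python scripts to look and compute and a tool call to move; the robot and the scene stay as the last step left them, time stands still between calls to the robot, and variables do not carry over. Pictures are saved under pics/ and viewed, at most 10 in all, crops included, and the job is handed in when it is done.

Besides the shell and the picture viewer there is one more tool, called by a JSON object that holds its "method" and its "body", one argument or row to a line. arm_command: Moves the arm, as the interface text tells. Its arguments: {"type":"object","properties":{"targets":{"type":"array"}},"required":["targets"]}

```bash
ls; mkdir -p pics
python3 - <<'E'
from bench import robot
import cv2,numpy as np
o=robot.get_obs();print({k:np.round(v,3) for k,v in o.items()})
for n in("top","scene"):
    s=robot.snapshot(n);cv2.imwrite(f"pics/{n}0.png",s["color"][...,::-1]);np.savez(f"{n}0.npz",**s)
    print(n,np.round(s["T"],3),s["fx"],s["cx"],s["cy"])
E
```

```text
pics
{'time': np.float64(0.0), 'joint_positions': array([-1.395,  0.088,  1.372, -0.   ,  1.684, -0.103]), 'qvel': array([-0.   ,  0.001,  0.001, -0.002, -0.001, -0.001]), 'joint_torque': array([ 0.0000e+00, -3.4018e+01, -3.0243e+01,  7.2000e-02,  3.3000e-02,
       -0.0000e+00]), 'tool_pos': array([ 0.151, -0.528,  0.204]), 'ee_rot': array([-3.139, -0.   ,  0.279]), 'wrist_force': array([ 0.737, -1.294, -0.161]), 'wrist_torque': array([0.038, 0.034, 0.032]), 'finger_force': np.float64(0.0), 'width': np.float64(0.094)}
top [[-0.026 -0.996  0.087  0.449]
 [-1.     0.026 -0.006  0.1  ]
 [ 0.003 -0.088 -0.996  1.237]
 [ 0.     0.     0.     1.   ]] 474.6577881906281 257.1710221230107 188.5622501040106
scene [[-0.324  0.746 -0.582  1.195]
 [ 0.946  0.264 -0.188  0.302]
 [ 0.014 -0.612 -0.791  0.912]
 [ 0.     0.     0.     1.   ]] 424.7807145615327 248.18900926520536 194.18678007420849
```

View pics/top0.png

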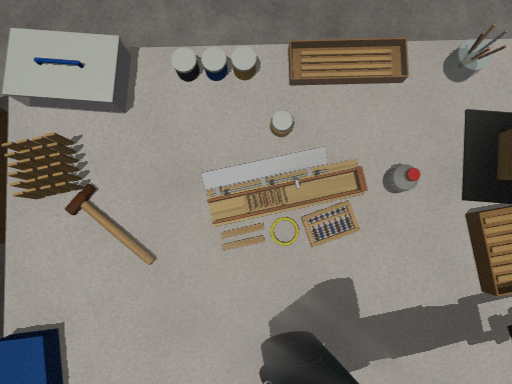

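View pics/scene0.png

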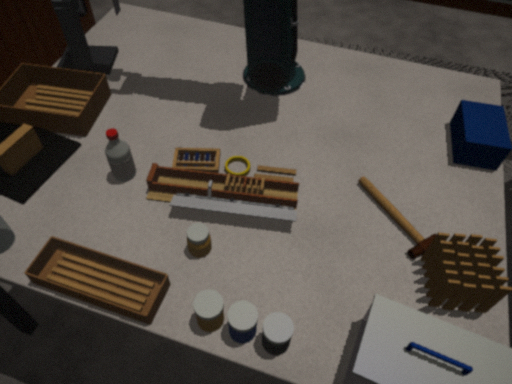

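The top view shows the chute from (210,210) to (365,180), with the white paddle above it and the rack at about (267,198). Next I fit the chute frame from depth and colour.

```bash
cat > h.py <<'E'
import numpy as np,cv2
def cloud(s):
    v,u=np.mgrid[:384,:512];z=s["range_z"]
    p=np.stack([(u-s["cx"])/s["fx"]*z,(v-s["cy"])/s["fy"]*z,z],-1)
    return p@s["T"][:3,:3].T+s["T"][:3,3]
def ray(s,u,v,h):
    d=s["T"][:3,:3]@np.array([(u-s["cx"])/s["fx"],(v-s["cy"])/s["fy"],1]);o=s["T"][:3,3]
    return o+d*(h-o[2])/d[2]
E
python3 - <<'E'
from h import *
s=dict(np.load("top0.npz"));P=cloud(s);c=s["color"]
cv2.imwrite("pics/crop0.png",cv2.resize(c[140:255,190:380,::-1],None,fx=4,fy=4,interpolation=cv2.INTER_CUBIC))
hsv=cv2.cvtColor(c,cv2.COLOR_RGB2HSV)
roi=np.zeros((384,512),bool);roi[140:255,190:380]=1
print("bench z",np.median(P[220:255,300:370,2]))
m=((hsv[...,1]<40)&(P[...,2]>.025)&(P[...,2]<.065)&roi).astype(np.uint8)
n,l,st,ce=cv2.connectedComponentsWithStats(m);k=1+st[1:,4].argmax();print(st[k])
cs=cv2.findContours((l==k).astype(np.uint8),0,2)[0];r=cv2.minAreaRect(cs[0]);print(r,cv2.boxPoints(r))
print("paddle ctr",ray(s,*r[0],.044),P[l==k].mean(0))
for q in cv2.boxPoints(r):print(ray(s,*q,.044))
# wood tops
w=((hsv[...,1]>70)&(P[...,2]>.03)&(P[...,2]<.06)&roi)
q=P[w];print(len(q),np.percentile(q[:,2],[5,50,95]))
r=cv2.minAreaRect(q[:,:2].astype(np.float32)*1000);print(r,cv2.boxPoints(r))
E
```

```text
bench z 0.002625012644346447
[ 202  146  126   49 2272]
((265.5292663574219, 171.13656616210938), (24.654590606689453, 126.41590118408203), 77.90524291992188) [[201.14145 172.3268 ]
 [324.75125 145.839  ]
 [329.91708 169.94633]
 [206.30728 196.43413]]
paddle ctr [0.59754626 0.07090716 0.044     ] [0.60533427 0.07328803 0.04436268]
[0.59872634 0.23383685 0.044     ]
[ 0.65845164 -0.08154326  0.044     ]
[ 0.59636462 -0.0922386   0.044     ]
[0.53725943 0.22180932 0.044     ]
1221 [0.03557047 0.04262266 0.05753667]
((544.244384765625, 19.604949951171875), (78.14122009277344, 399.39312744140625), 10.594959259033203) [[ 469.12268  208.71327]
 [ 542.557   -183.8708 ]
 [ 619.3661  -169.50337]
 [ 545.93176  223.0807 ]]
```

View pics/crop0.png

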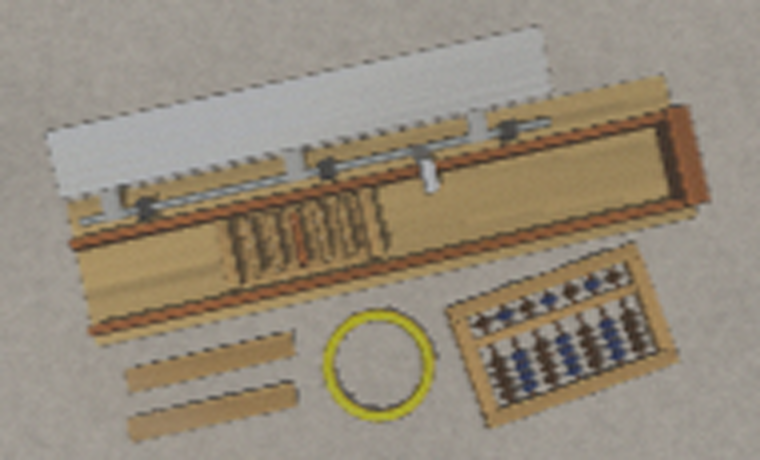

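The crop (origin (190,140), ×4) shows the red wall tops running (70,244)–(660,125) and (90,330)–(690,208). The end stop is at about x=670–705, the rack at about 225–385, and the blade at (430,175). Next I fit these more finely.

```bash
cat >> h.py <<'E'
def rayl(s,uv,h): return np.array([ray(s,a,b,h) for a,b in uv])
E
python3 - <<'E'
from h import *
s=dict(np.load("top0.npz"));P=cloud(s);c=s["color"]
hsv=cv2.cvtColor(c,cv2.COLOR_RGB2HSV)
def g(x,y):return c[y,x],hsv[y,x]
print(g(280,187)if 0 else hsv[180:200:2,240],)
red=(hsv[...,0]<12)&(hsv[...,1]>110)&(hsv[...,2]>50)
L=[]
for a,b in(((70,244),(655,126)),((90,330),(685,209))):
    a,b=[np.array(p)/4+[190,140]-.4 for p in(a,b)]
    d=(b-a)/np.linalg.norm(b-a);n=np.array([-d[1],d[0]])
    v,u=np.nonzero(red);q=np.c_[u,v]
    t=(q-a)@d;o=(q-a)@n
    k=(abs(o)<3)&(t>2)&(t<np.linalg.norm(b-a)-6)
    X=rayl(s,q[k],.04)[:,:2].astype(np.float32)
    f=cv2.fitLine(X,cv2.DIST_HUBER,0,.001,.001).ravel();L.append(f);print(k.sum(),f,np.degrees(np.arctan2(f[1],f[0])))
d=sum(f[:2]*np.sign(-f[1]) for f in L);d/=np.linalg.norm(d);n=np.array([-d[1],d[0]])
print("dir",d,np.degrees(np.arctan2(d[1],d[0])),"wall offs",[f[2:]@n for f in L])
yo=np.mean([f[2:]@n for f in L])
# stop: red pixels near end, project at .05
v,u=np.nonzero(red);k=(u>352)&(u<370)&(v>163)&(v<194);X=rayl(s,np.c_[u,v][k],.05)[:,:2];y=X@n-yo
kk=(abs(y)<20);t=np.sort((X@d)[kk]);print("stop top x",np.percentile(t,[2,10,50,90,98]))
t0=np.percentile(P[...,:2][(P[...,2]>.03)&(abs(P[...,:2]@n-yo)<35)&(abs(P[...,:2]@d)<.25)]@d,[.3,99.7]);print("ends",t0)
for lo,hi in((.046,.08),):
    Q=P[(P[...,2]>lo)&(P[...,2]<hi)&(abs(P[...,:2]@n-yo)<.02)]
    h,e=np.histogram(Q[:,:2]@d,bins=np.arange(-.25,.25,.01));print([(round(x,2),i) for x,i in zip(e,h) if i])
# paddle
for p in((.598,.0709),):print("paddle ctr chute",np.array(p)@d,np.array(p)@n-yo)
pts=[ray(s,x/4+190-.4,y/4+140-.4,.056)[:2] for x,y in((225,252),(385,215))];print("rack rear/front by eye",[p@d for p in pts])
b=ray(s,430/4+189.6,185/4+139.6,.056)[:2];print("blade",b@d,b@n-yo);print("origin n-offset",yo)
E
```

```text
[[105   6 170]
 [ 14  18 156]
 [ 20 100 143]
 [ 19 100 155]
 [ 45   9 120]
 [ 20  88 127]
 [ 17  85  87]
 [ 12 145 146]
 [ 19 100 140]
 [ 19 101 166]]
60 [ 0.1882108  -0.9821287   0.5537099   0.07696065] -79.15161
49 [ 0.18702067 -0.98235595  0.50162077  0.05227224] -79.22103
dir [ 0.18761577 -0.9822425 ] -79.18632 wall offs [np.float32(0.55831647), np.float32(0.5025203)]
stop top x [0.2509867  0.26590201 0.27150057 0.27743561 0.27898272]
ends [-0.24845007  0.24357087]
[(np.float64(-0.03), np.int64(35)), (np.float64(-0.02), np.int64(15)), (np.float64(-0.01), np.int64(28)), (np.float64(0.0), np.int64(18)), (np.float64(0.01), np.int64(9)), (np.float64(0.02), np.int64(28)), (np.float64(0.03), np.int64(18)), (np.float64(0.04), np.int64(11)), (np.float64(0.05), np.int64(30)), (np.float64(0.06), np.int64(26)), (np.float64(0.07), np.int64(28)), (np.float64(0.1), np.int64(4)), (np.float64(0.11), np.int64(11))]
paddle ctr chute 0.04255323374271392 0.07026459161788223
rack rear/front by eye [np.float64(-0.02296640937597292), np.float64(0.0794602179860864)]
blade 0.11105071663199499 0.015426156152446913
origin n-offset 0.5304184
```

{"method": "arm_command", "body": {
  "targets": [0, 0, -8, 36, -34, 0, -0.49, 0, 0, -16, 72, -68, 0, -0.49, 0, 0, -24, 108, -102, 0, -0.49, 0, 0, -32, 144, -136, 0, -0.49, 0, 0, -38, 180, -170, 0, -0.49, 0, 0, -43, 215, -203, 0, -0.49, 0, 0, -48, 251, -237, 0, -0.49, 0, 0, -53, 287, -271, 0, -0.49, 0, 0, -58, 323, -305, 0, -0.49, 0, 0, -63, 359, -339, 0, -0.49, 0, 0, -68, 395, -373, 0, -0.49, 0, 0, -72, 431, -407, 0, -0.49, 0, 0, -76, 466, -441, 0, -0.49, 0, 0, -80, 502, -475, 0, -0.49, 0, 0, -83, 538, -509, 0, -0.49, 0, 0, -84.8, 574, -542, 0, -0.49, 0, 0, -84.8, 574, -542, 0, -0.49, 0, 0, -84.8, 574, -542, 0, -0.49, 0, 0, -84.8, 574, -542, 0, -0.49]
}}

```text
time: 2.0
tool_pos: [0.5535, 0.1493, 0.2053]
ee_rot: [-3.141, 0.001, 1.758]
wrist_force: [0.2, -0.4, 0.2]
width: 0.0701
finger_force: 0.0
```

Run:
```python
from bench import robot
from h import *
o=robot.get_obs();print({k:np.round(v,4) for k,v in o.items()})
s=robot.snapshot("wrist");np.savez("w1.npz",pos=o["tool_pos"],rot=o["ee_rot"],**s)
cv2.imwrite("pics/w1.png",s["color"][...,::-1]);print(np.round(s["T_tool_cam"],3),s["fx"])
```

```text
{'time': np.float64(2.0), 'joint_positions': array([ 1.6500e-01,  1.3990e-01,  1.3131e+00, -7.0000e-04,  1.6894e+00,
       -2.2100e-02]), 'qvel': array([-0.0152, -0.0185,  0.004 ,  0.0017, -0.0028,  0.0023]), 'joint_torque': array([ 5.83600e-01, -3.54630e+01, -3.01913e+01,  1.11300e-01,
       -8.00000e-04, -1.10000e-03]), 'tool_pos': array([0.5535, 0.1493, 0.2053]), 'ee_rot': array([-3.1407e+00,  6.0000e-04,  1.7578e+00]), 'wrist_force': array([ 0.1751, -0.3765,  0.1834]), 'wrist_torque': array([-0.0573, -0.1293, -0.0284]), 'finger_force': np.float64(0.0), 'width': np.float64(0.0701)}
[[-0.    -0.974 -0.227  0.065]
 [ 1.     0.    -0.001  0.001]
 [ 0.001 -0.227  0.974 -0.179]
 [ 0.     0.     0.     1.   ]] 282.24166184510443
```

View pics/w1.png

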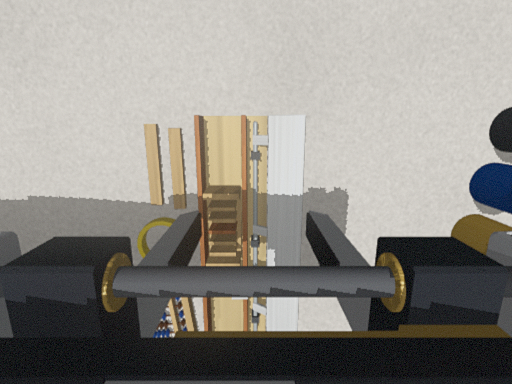

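The wrist view shows the rack's rear edge at about row 188 between the walls at columns 200 and 245, and the paddle at columns 270–303. The chute's open end is at row 116. I refine the offsets in the tool frame.

Run:
```python
from h import *
from scipy.spatial.transform import Rotation as R
s=dict(np.load("w1.npz"));s["T"]=np.eye(4);s["T"]=s["T_tool_cam"];Q=cloud(s)  # tool coords
W=Q@R.from_euler("xyz",s["rot"]).as_matrix().T+s["pos"]
print("bench z",np.median(W[20:90,100:400,2]))
d=np.array([.18762,-.98224]);n=np.array([.98224,.18762])
X=W[...,:2]@d-.080;Y=W[...,:2]@n-.5304;Z=W[...,2]
print("tcp chute",s["pos"][:2]@d-.080,s["pos"][:2]@n-.5304)
hsv=cv2.cvtColor(s["color"],cv2.COLOR_RGB2HSV)
for r in(130,150,170,180):
    red=(hsv[r,:,0]<12)&(hsv[r,:,1]>100);u=np.nonzero(red)[0];u=u[(u>190)&(u<255)]
    print(r,u.min(),u.max(),[(int(a),round(Y[r,a]*1e3),round(Z[r,a]*1e3)) for a in u])
for r in range(180,206,2):print(r,[(round(X[r,a]*1e3),round(Z[r,a]*1e3)) for a in(215,223,231)],s["color"][r,223])
for r in(112,114,116,118):print(r,round(X[r,286]*1e3),round(Z[r,286]*1e3),s["color"][r,286],round(X[r,225]*1e3),round(Z[r,225]*1e3))
print([(a,round(Y[150,a]*1e3),round(Z[150,a]*1e3)) for a in range(262,312,4)])
```

```text
bench z -0.00024367520422521882
tcp chute -0.12279173202070026 0.041275056826842293Traceback (most recent call last):
  File "<stdin>", line 12, in <module>
    return umr_minimum(a, axis, None, out, keepdims, initial, where)
ValueError: zero-size array to reduction operation minimum which has no identity
```

Run:
```python
from h import *
from scipy.spatial.transform import Rotation as R
s=dict(np.load("w1.npz"));s["T"]=s["T_tool_cam"];Q=cloud(s)
W=Q@R.from_euler("xyz",s["rot"]).as_matrix().T+s["pos"]
d=np.array([.18762,-.98224]);n=np.array([.98224,.18762])
X=(W[...,:2]@d-.080)*1e3;Y=(W[...,:2]@n-.5304)*1e3;Z=W[...,2]*1e3
for r in(140,170):print(r,[(a,round(Y[r,a]),round(Z[r,a])) for a in range(192,310,2)])
for r in range(182,206,2):print(r,[(round(X[r,a]),round(Z[r,a])) for a in(215,223,231)],s["color"][r,223])
for r in(112,114,116,118,120):print(r,round(X[r,286]),round(Z[r,286]),round(X[r,225]),round(Z[r,225]))
```

```text
140 [(192, -41, -1), (194, -38, -1), (196, -27, 40), (198, -25, 41), (200, -23, 36), (202, -23, 24), (204, -23, 7), (206, -21, 6), (208, -19, 5), (210, -16, 7), (212, -13, 5), (214, -11, 6), (216, -8, 4), (218, -5, 7), (220, -3, 6), (222, 0, 6), (224, 3, 5), (226, 5, 6), (228, 8, 4), (230, 11, 6), (232, 13, 7), (234, 16, 5), (236, 19, 7), (238, 21, 8), (240, 24, 6), (242, 28, 39), (244, 30, 40), (246, 33, 36), (248, 34, 7), (250, 37, 6), (252, 40, 5), (254, 42, 23), (256, 45, 24), (258, 47, 25), (260, 50, 28), (262, 52, 30), (264, 55, 31), (266, 57, 32), (268, 60, 35), (270, 62, 39), (272, 64, 38), (274, 66, 40), (276, 69, 40), (278, 71, 42), (280, 74, 42), (282, 76, 43), (284, 78, 43), (286, 80, 45), (288, 83, 44), (290, 85, 46), (292, 87, 45), (294, 90, 47), (296, 92, 47), (298, 94, 48), (300, 96, 48), (302, 99, 49), (304, 101, 49), (306, 112, -2), (308, 115, 2)]
170 [(192, -43, -1), (194, -40, 0), (196, -37, 0), (198, -27, 39), (200, -24, 39), (202, -23, 31), (204, -23, 17), (206, -23, 4), (208, -20, 5), (210, -17, 6), (212, -15, 6), (214, -12, 7), (216, -9, 6), (218, -7, 4), (220
[... 684 characters left out ...]
, 5)] [203 183 140]
184 [(-107, 6), (-107, 7), (-107, 6)] [194 176 130]
186 [(-106, 14), (-106, 13), (-106, 14)] [111  96  73]
188 [(-106, 27), (-106, 25), (-106, 26)] [106  91  72]
190 [(-106, 36), (-106, 38), (-106, 37)] [106  90  64]
192 [(-106, 48), (-106, 47), (-106, 48)] [105  91  67]
194 [(-105, 56), (-105, 56), (-105, 56)] [130 111  82]
196 [(-103, 56), (-103, 55), (-103, 57)] [137 115  86]
198 [(-100, 55), (-100, 55), (-100, 55)] [137 118  84]
200 [(-88, 21), (-88, 20), (-88, 19)] [103  87  66]
202 [(-88, 31), (-88, 31), (-88, 31)] [93 80 59]
204 [(-89, 42), (-88, 40), (-88, 40)] [98 82 66]
112 -202 0 -202 0
114 -200 1 -200 -1
116 -196 43 -197 5
118 -194 43 -195 6
120 -192 43 -192 7
```

{"method": "arm_command", "body": {
  "targets": [0, 0, 0, 4, 2, 30, -0.49, 0, 0, 0, 4, 2, 70, -0.49, 0, 0, 0, 4, 2, 110, -0.49, 0, 0, 0, 4, 2, 140, -0.49, 0, 0, 0, 4, 2, 150, -0.49, 0, 0, 0, 4, 2, 156, -0.49, 0, 0, 0, 4, 2, 162, -0.49, 0, 0, 0, 4, 2, 168, -0.49, 0, 0, 0, 4, 2, 174, -0.49, 0, 0, 0, 4, 2, 180, -0.49, 0, 0, 0, 4, 2, 184, -0.49, 0, 0, 0, 4, 2, 187, -0.49, 0, 0, 0, 4, 2, 187, -0.49, 0, 0, 0, 4, 2, 187, -0.49]
}}

```text
time: 3.45
tool_pos: [0.5562, 0.1547, 0.0188]
ee_rot: [3.14, 0.0, 1.759]
wrist_force: [5.2, 0.4, 2.6]
width: 0.0698
finger_force: 2.1
```

Run:
```python
from bench import robot
from h import *
o=robot.get_obs();print({k:np.round(o[k],4) for k in("time","tool_pos","ee_rot","wrist_force","width")})
s=robot.snapshot("scene");cv2.imwrite("pics/s2.png",cv2.resize(s["color"][130:240,130:320,::-1],None,fx=4,fy=4,interpolation=cv2.INTER_CUBIC))
```

```text
{'time': np.float64(3.45), 'tool_pos': array([0.5562, 0.1547, 0.0188]), 'ee_rot': array([3.1396e+00, 2.0000e-04, 1.7588e+00]), 'wrist_force': array([5.1826, 0.3962, 2.5652]), 'width': np.float64(0.0698)}
```

View pics/s2.png

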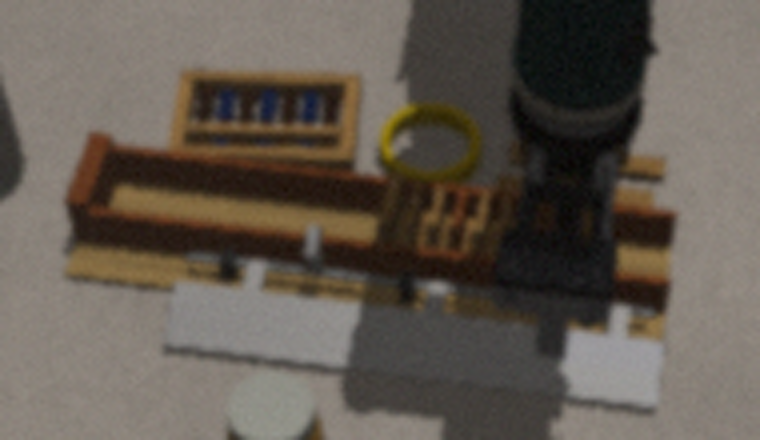

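The picture shows the blade swung up at crop (313,245), over the far wall. I check its angle with depth before pushing.

```bash
cat > bl.py <<'E'
from bench import robot
from h import *
def st():
    d=np.array([.18762,-.98224]);n=np.array([.98224,.18762])
    for nm in("scene","top"):
        s=robot.snapshot(nm);W=cloud(s);X=(W[...,:2]@d-.080)*1e3-1;Y=(W[...,:2]@n-.5304)*1e3-1.5;Z=W[...,2]*1e3
        k=(abs(X-30)<12)&(Z>48)&(Z<85)&(Y>0)&(Y<80);print(nm,"blade n",k.sum(),np.round([np.r_[X[k].mean(),Y[k].min(),Y[k].max(),Z[k].max()] if k.any() else 0]))
        k=(X>-190)&(X<115)&(Y>62)&(Y<98)&(Z<60)
        if k.sum()>50:
            f=np.linalg.lstsq(np.c_[Y[k]-79,np.ones(k.sum())],Z[k],rcond=None)[0];print(" paddle slope",np.arctan(f[0]),"gate",.3-np.arctan(f[0]),"z@79",f[1])
        k=(abs(Y)<15)&(Z>46)&(Z<62)&(X>-130)&(X<184)
        if k.any():print(" rack x",np.percentile(X[k],[1,99]))
    o=robot.get_obs();p=o["tool_pos"];print("tcp chute",np.round([p[:2]@d*1e3-81,p[:2]@n*1e3-531.9,p[2]*1e3],1),"F",np.round(o["wrist_force"],1),o["time"],o["ee_rot"])
st()
E
python3 bl.py
```

```text
scene blade n 31 [[30. 40. 58. 67.]]
 paddle slope -0.2350975839591238 gate 0.5350975839591238 z@79 18.526793186082756
 rack x [-128.93905429   -8.58964329]
top blade n 33 [[31. 33. 55. 73.]]
 paddle slope -0.16020384749697866 gate 0.4602038474969786 z@79 17.909783143936853
 rack x [-88.81712423  -6.83721435]
tcp chute [-128.6   43.2   18.8] F [6.1 0.6 3.2] 3.6 [3.13993596e+00 1.47793287e-04 1.75887180e+00]
```

{"method": "arm_command", "body": {
  "targets": [0, 0, 0, -3, -1, 1.8, -0.49, 0, 0, 0, -7, -1, 1.8, -0.49, 0, 0, 0, -11, -1, 1.8, -0.49, 0, 0, 0, -15, -1, 1.8, -0.49, 0, 0, 0, -20, -1, 1.8, -0.49, 0, 0, 0, -25, -1, 1.8, -0.49, 0, 0, 0, -30, -1, 1.8, -0.49, 0, 0, 0, -35, -1, 1.8, -0.49, 0, 0, 0, -35, -1, 1.8, -0.49]
}}

```text
time: 4.5
tool_pos: [0.5601, 0.1202, 0.0166]
ee_rot: [-3.14, -0.001, 1.758]
wrist_force: [0.5, 4.2, 5.1]
width: 0.0702
finger_force: 2.8
```

```bash
python3 bl.py
```

```text
scene blade n 31 [[30. 39. 61. 68.]]
 paddle slope -0.3693474617296525 gate 0.6693474617296524 z@79 15.379490109078413
 rack x [-98.75810231  14.1733048 ]
top blade n 33 [[31. 36. 57. 73.]]
 paddle slope -0.2703832894197403 gate 0.5703832894197403 z@79 14.351999723736176
 rack x [-50.93437719  16.21779661]
tcp chute [-94.   40.8  16.6] F [0.4 3.9 5.5] 4.6 [-3.14011109e+00 -6.48687841e-04  1.75882168e+00]
```

{"method": "arm_command", "body": {
  "targets": [0, 0, 0, -4, 0, 0, -0.49, 0, 0, 0, -10, 0, 0, -0.49, 0, 0, 0, -18, 0, 0, -0.49, 0, 0, 0, -26, 0, 0, -0.49, 0, 0, 0, -34, 0, 0, -0.49, 0, 0, 0, -42, 0, 0, -0.49, 0, 0, 0, -50, 0, 0, -0.49, 0, 0, 0, -58, 0, 0, -0.49, 0, 0, 0, -66, 0, 0, -0.49, 0, 0, 0, -74, 0, 0, -0.49, 0, 0, 0, -82, 0, 0, -0.49, 0, 0, 0, -90, 0, 0, -0.49, 0, 0, 0, -98, 0, 0, -0.49, 0, 0, 0, -106, 0, 0, -0.49, 0, 0, 0, -114, 0, 0, -0.49, 0, 0, 0, -122, 0, 0, -0.49, 0, 0, 0, -129, 0, 0, -0.49, 0, 0, 0, -135, 0, 0, -0.49, 0, 0, 0, -140, 0, 0, -0.49, 0, 0, 0, -140, 0, 0, -0.49]
}}

```text
time: 6.6
tool_pos: [0.5863, -0.0169, 0.0166]
ee_rot: [-3.14, -0.002, 1.759]
wrist_force: [0.5, 4.4, 5.4]
width: 0.0699
finger_force: 3.0
```

```bash
python3 bl.py
```

```text
scene blade n 8 [[34.  1. 56. 83.]]
 paddle slope -0.34939357873539434 gate 0.6493935787353944 z@79 15.422669382611529
 rack x [ 55.22237466 153.80604407]
top blade n 0 [0]
 paddle slope -0.2819589185550186 gate 0.5819589185550186 z@79 14.54318816699091
 rack x [ 99.16330956 122.76706536]
tcp chute [45.6 40.8 16.6] F [2.1 4.7 4.9] 6.7 [-3.14019364e+00 -1.40394906e-03  1.75889728e+00]
```

{"method": "arm_command", "body": {
  "targets": [0, 0, 0, -5, 0, 0, -0.49, 0, 0, 0, -11, 0, 0, -0.49, 0, 0, 0, -17, 0, 0, -0.49, 0, 0, 0, -22, 0, 0, -0.49, 0, 0, 0, -26, 0, 0, -0.49, 0, 0, 0, -28, 0, 0, -0.49, 0, 0, 0, -29, 0, 0, -0.49, 0, 0, 0, -30, 0, 0, -0.49, 0, 0, 0, -30, 0, 0, -0.49]
}}

```text
time: 7.6
tool_pos: [0.5917, -0.0451, 0.0167]
ee_rot: [-3.14, -0.004, 1.759]
wrist_force: [-0.4, 6.0, 7.1]
width: 0.0695
finger_force: 3.8
```

```bash
python3 bl.py
```

```text
scene blade n 29 [[30. 38. 60. 68.]]
 paddle slope -0.35120220156775833 gate 0.6512022015677583 z@79 15.503376822448498
 rack x [ 65.05425076 183.36063794]
top blade n 33 [[31. 36. 57. 72.]]
 paddle slope -0.2840057552769303 gate 0.5840057552769302 z@79 14.471195926830603
 rack x [131.74866769 156.53905582]
tcp chute [74.4 40.8 16.7] F [0.2 7.4 6.9] 7.7 [-3.14001554 -0.00345998  1.75914738]
```

{"method": "arm_command", "body": {
  "targets": [0, 0, 0, -1, 0, 0, -0.49, 0, 0, 0, -2, 0, 0, -0.49, 0, 0, 0, -2, 0, 0, -0.49]
}}

```text
time: 8.0
tool_pos: [0.5919, -0.0467, 0.0166]
ee_rot: [-3.14, -0.004, 1.759]
wrist_force: [1.1, 7.4, 6.4]
width: 0.0703
finger_force: 4.7
```

{"method": "arm_command", "body": {
  "targets": [0, 0, 0, -1, 0, 0, -0.49, 0, 0, 0, -2, 0, 0, -0.49, 0, 0, 0, -3, 0, 0, -0.49, 0, 0, 0, -3, 0, 0, -0.49]
}}

```text
time: 8.4
tool_pos: [0.5919, -0.0467, 0.0167]
ee_rot: [-3.14, -0.01, 1.759]
wrist_force: [0.2, 15.0, 7.0]
width: 0.0702
finger_force: 8.4
```

{"method": "arm_command", "body": {
  "targets": [0, 0, 0, 3, 0, 0, -0.49, 0, 0, 0, 7, 0, 0, -0.49, 0, 0, 0, 10, 0, 0, -0.49, 0, 0, 0, 10, 0, -4, -0.49, 0, 0, 0, 10, 0, -9, -0.49, 0, 0, 0, 10, 0, -15, -0.49, 0, 0, 0, 10, 0, -21, -0.49, 0, 0, 0, 10, 0, -27, -0.49, 0, 0, 0, 10, 0, -33, -0.49, 0, 0, 0, 10, 0, -40, -0.49, 0, 0, 0, 10, 0, -60, -0.49, 0, 0, 0, 10, 0, -90, -0.49, 0, 0, 0, 10, 0, -130, -0.49, 0, 0, 0, 10, 0, -170, -0.49, 0, 0, 0, 10, 0, -200, -0.49, 0, 0, 0, 10, 0, -200, -0.49]
}}

```text
time: 10.0
tool_pos: [0.5941, -0.0424, 0.2236]
ee_rot: [3.131, 0.004, 1.759]
wrist_force: [0.2, -0.1, 1.3]
width: 0.0702
finger_force: 0.0
```

```bash
python3 bl.py
python3 - <<'E'
from bench import robot
import cv2
s=robot.snapshot("scene");cv2.imwrite("pics/s9.png",cv2.resize(s["color"][130:260,120:320,::-1],None,fx=4,fy=4,interpolation=cv2.INTER_CUBIC))
E
```

```text
scene blade n 31 [[30. 12. 35. 60.]]
 paddle slope -0.15160971152131508 gate 0.45160971152131507 z@79 21.45192318243739
 rack x [ 31.59387262 183.93089702]
top blade n 37 [[32. 10. 80. 64.]]
 paddle slope 0.3027716386196375 gate -0.0027716386196375287 z@79 45.49659778897718
 rack x [ 27.6489517  183.69779364]
tcp chute [ 71.3  41.5 217.4] F [-0.6  0.2 -0.2] 10.1 [3.14020075e+00 5.78665188e-04 1.75899787e+00]
```

View pics/s9.png

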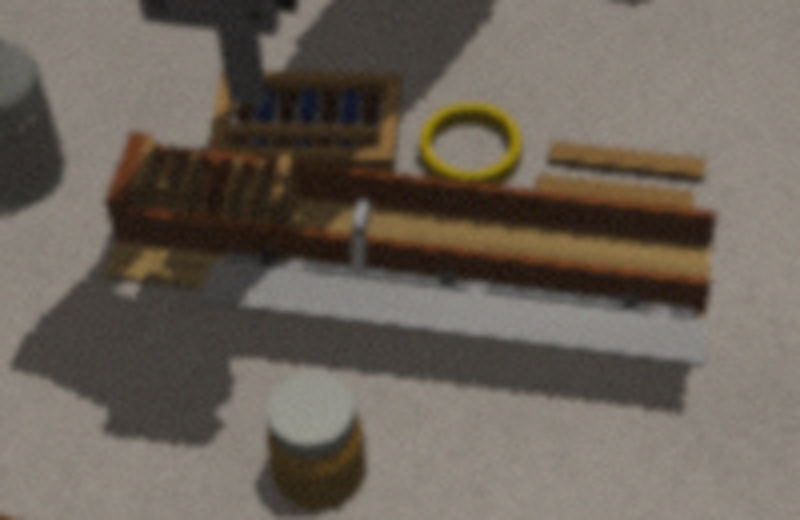

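The rack sits against the end stop, at crop (130–290,190). The gate is shut, with its blade at (360,230) behind the rack. The gate angle from the top view is about 0, and the other things near the chute look undisturbed.

```bash
python3 -c "
from bench import robot
print(robot.close_job())"
```

```text
the job is handed in; nothing more can be done
None
```

The rack was pushed past the held-open gate until it rested against the end stop, the gate shut behind it when I lifted away, and the job was handed in at about 10 s of the 45 s allowed (no verdict returned).

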